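Move the braai trolley and set its kick-down brake

TASK

Flick the red brake lever of the little trolley right up, roll the trolley along its track towards the grill, and feel for the second slot by pressing the lever gently while you move; then press the lever fully down so that the trolley is locked there. Never force the lever down where the toe is not over the slot, nor drag the trolley while it is locked; keep the glass jar standing on it and leave the amber jar and the blue bowl alone.

Things in the scene. Friction and masses are not known exactly. Their poses are not given: they have to be found in the camera images.
- track: Grey track plate, 170 x 540 mm, fixed. Origin: on the table, below the parked trolley's lever hinge. +y: the way the trolley rolls (to the grill), x across. A 26 mm wide steel strip along the middle, top 22 mm over the table, has two cross slots 13 mm long: the parking slot (toe is in it at the start) and one 110 to 170 mm further, hidden under the trolley, its place only to be felt
- trolley (a joint): Travel of the trolley along track +y, m: 0 parked (start), end 0.20. Aluminium deck 150 across x 220 mm along, rim top 83 mm over the table, starting 8 mm beyond the hinge in +y. Rolls with about 1 N. With the toe in a slot it has only about 3 mm of play either way
- brake_lever (a joint): Angle of the brake lever, rad: 0 fully down (locked; the start), grows as its free end is lifted, stop at 0.65 (right up). Stiff hinge: stays where it is left; about 2 N at the grip moves it. It reads about 0.19 when the toe stands on the strip beside a slot; in a slot it can go down to 0
- lever_grip (a point): Centre of the red grip block on the lever's free end: 20 mm wide (across the track), 34 along, 20 high. Lever down: 95 mm from the hinge in track -y and 14 mm above it (50 mm over the table); it swings with the lever about the hinge. Free beside it: pinch it across the track from above to lift, push along and press
- lever_hinge (a point): Hinge axis of the brake lever on the trolley's tail end, 36 mm above the table; axis lies across the track (track x). Moves with the trolley
- brake_toe: Dark steel toe under the lever, 12 wide x 7 mm along, 50 mm from the hinge; origin at its lower tip, 12 mm over the table with the lever down (10 mm deep in the slot). More than 40 N bends it: about 22 N pressed on the grip while it stands on the strip, or dragging the locked trolley
- jar: Empty clear glass jar standing on the trolley deck, 72 mm diameter at the rim, 100 mm high, open; origin at the centre of its underside; must stay standing
- pepper_jar: Amber glass jar with a steel cap, 52 mm diameter, 90 mm high, on the table; leave alone
- sauce_bowl: Blue ceramic bowl, 110 mm diameter, 50 mm high, on the table; leave alone
There are look-alikes about, which are no part of the job. Of the things like the jar, leave any that is yellow; of the rest the larger one is meant.

How it is judged (in metres and radians):
On the way, in this order (a step that is already met when the one before it is completed fails the run):
1. the brake lever is lifted right up (over 0.45 rad) (value of joint brake_lever above 0.45 rad), for 0.1 s.
2. the trolley has rolled more than 80 mm towards the grill (value of joint trolley above 0.08 m), for 0.1 s.
3. the brake lever is pressed fully down (under 0.06 rad) in the second slot (value of joint brake_lever below 0.06 rad and value of joint trolley above 0.1 m), for 0.2 s.
At the end, for the whole second after the job is handed in: The trolley stands more than 100 mm from its parked place with the brake lever down within 0.06 rad, which is possible only with the toe in the second slot; the jar stands on the deck, upright within 0.15 rad and at rest (all of step 3 and linear speed of jar below 0.02 m/s and angle between jar's own z axis and vertical below 0.15 rad and z of jar in the frame of track above 0.055 m); the robot touches nothing.
It fails at once if the brake toe is loaded with more than 40 N (contact force between brake_toe and anything else above 40 N).
It fails at once if the jar tips by more than 0.4 rad (angle between jar's own z axis and vertical above 0.4 rad).
It fails at once if the pepper jar or the sauce bowl is moved by more than 30 mm (distance of any of pepper_jar, sauce_bowl from where it was at the start of the episode above 0.03 m).
It also fails if it takes over 67 s, if anything falls off the work surface, if the arm or the gripper's body presses on something with over 40 N, if the wrist force passes 120 N, or if a joint passes its speed limit or range.

ROBOT

A 6-joint arm with a two-finger parallel gripper is mounted at the origin on the work surface. World frame = base frame: x ahead of the robot, y to its left, z up, the work surface at z = 0. Lengths are in mm, angles in rad, forces in N, time in s.
With the tool pointing down it reaches from about 375 to 925 mm from the base axis. Payload 5.7 kg.
Tool frame: the origin (TCP) lies between the finger pads; the fingertips stand 11 mm ahead of it and the grasp point (between the pads) lies 8 mm behind it; z points along the fingers, y is the line along which they close (so a half turn about z gives the same grasp; the last joint's range is limited). The gripper opens to 88 mm and grips with 3 to 60 N. Pads are 20 mm wide; open, the fingers measure 115 mm over their backs; the gripper's body (75 mm by 178 mm) begins 61 mm behind the grasp point.
Start: joints at [-1.447, 0.359, 1.51, -0, 1.272, -0.115], TCP at [141.908, -582.942, 203.323] pointing down, gripper open.
Joint ranges: [-2.97, 2.97], [-1.01, 2.36], [0.21, 2.38], [-0.96, 4.11], [0.2, 2.71], [-2.98, 2.98]. Speed limits (rad/s): [2.39, 2.39, 3.14, 3.14, 3.14, 3.14].

INTERFACE

Orientations are given as a unit quaternion [w, x, y, z].
In Python, from workcell import move_to, move_straight, move_j, command_gripper, sleep, ik, observe, read_camera, camera_params, MotionError, hand_in gives the robot as it stands. The module is installed in compiled form; this text tells all that it offers. Calls block until the motion is done:
- move_to(position, orientation): joint-space move of the TCP to a pose.
- move_straight(position, ori=None, v=150, until_force=None): straight line of the TCP; ori=None keeps the orientation; v is the mean speed in mm/s. With until_force (N) it stops when the force on the tool has changed by that much, and returns True; else False.
- move_j(angles): joint-space move.
- command_gripper(opening, grip_force=None): opening from 0.0 (shut) to 1.0 (fully open); grip_force is the grip in N (None keeps the last); returns when the fingers have stopped.
- sleep(seconds).
- ik(position, orientation): joint angles nearest the present ones, or None.
- observe(): the state.
- read_camera(name): name is "scene" or "top" or "wrist"; returns (picture, depth): 480x640x3 uint8, red, green, blue; 480x640 float32, mm along the optical axis (not along the pixel's ray), 0 where there is no reading.
- camera_params(name): a dict with "fx", "fy", "cx", "cy" (pixels), "position" and "attitude" of the camera in the world. Camera axes: x right, y down, z forward; pixel columns grow to the right and rows downward; lengths in mm; the calibration is good to about 2 mm. A picture is of the moment at which its call begins: read the wrist's pose just before it. camera_params takes no time and is no camera call; for the wrist camera it gives the pose at the moment of the call.
A pose or a line that the arm cannot do raises MotionError and nothing moves.
- hand_in(): hands the job in; it is judged then, once.
The state is a dict: "clock": time; "qpos": joint angles; "qd": joint speeds; "tau": joint torques, N m; "eef_pos": TCP position; "orientation": TCP orientation; "force": force on the tool from outside, world axes, zero at the start; "torque": the same for the moment, N m; "finger_gap": opening from 0.0 (shut) to 1.0 (fully open); "gripper_force": force on a finger pad.
Only numpy, scipy, OpenCV 4.12 (cv2) and the standard library are available. Lean on these libraries where they do the work, as an engineer would, in place of code of your own. Each camera call takes 0.05 s, during which the arm holds its last target. There are 200 camera calls.

## Working session

There is one attempt and no reset: what is moved stays moved. The work goes in short steps, each a Python script; the robot and the scene stay as the last script left them, time stands still between calls to the robot, and variables do not carry over. Pictures are saved under pics/ and viewed, at most 10 in all, crops included, and the job is handed in when it is done.

```bash
mkdir -p pics; python3 - <<'E'
from workcell import *
import cv2
for n in("scene","top"):
    im,d=read_camera(n); cv2.imwrite(f"pics/{n}0.png",im[:,:,::-1]); import numpy as np; np.savez(f"{n}0.npz",im=im,d=d)
    print(n,camera_params(n))
print(observe())
E
```

```text
scene {'fx': 621.1900261249633, 'fy': 621.1900261249633, 'cx': 316.3427554379262, 'cy': 260.84480874420655, 'position': array([1085.803403  ,  593.52400885,  840.10835746]), 'attitude': array([-0.14806311,  0.31686683,  0.85306844, -0.38722985])}
top {'fx': 438.8932959863534, 'fy': 438.8932959863534, 'cx': 316.52924386554247, 'cy': 236.4782507545118, 'position': array([436.85517555, -62.61966582, 991.56171397]), 'attitude': array([-0.02642791,  0.71094723, -0.70244125,  0.02078208])}
{'clock': 0.1, 'qpos': array([-1.44707537e+00,  3.59447470e-01,  1.51135154e+00,  1.61183049e-05,
        1.27251708e+00, -1.15087345e-01]), 'qd': array([ 0.00080871, -0.00055839, -0.0029297 , -0.00035922, -0.00064439,
       -0.00088652]), 'tau': array([ 4.95395689e-04, -5.16359389e+01, -2.71407080e+01,  6.77732821e-02,
        2.76369299e-02, -2.25771862e-05]), 'eef_pos': array([ 141.84825956, -582.29013879,  202.57466422]), 'orientation': array([-8.61742049e-04,  9.92879704e-01,  1.19118219e-01,  3.98132186e-06]), 'force': array([0.72008088, 0.80385047, 0.06290838]), 'torque': array([ 0.00176462,  0.04015258, -0.0209506 ]), 'gripper_force': 0.0, 'finger_gap': 1.0008831489111687}
```

View pics/scene0.png

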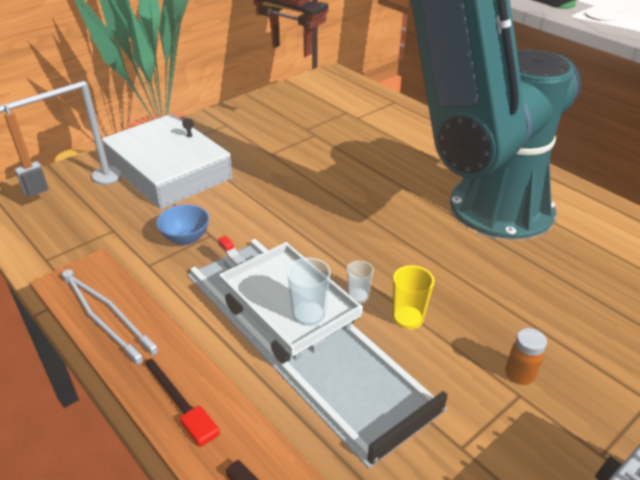

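View pics/top0.png

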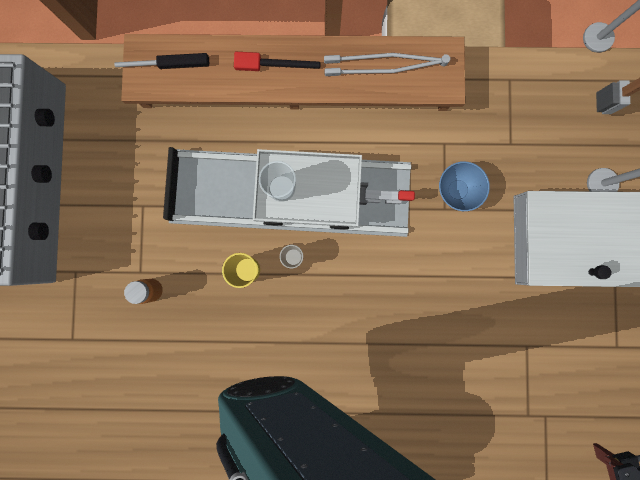

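Candidates in the top view:
- **Grip:** red block on the lever at top (406,195), scene (227,243). The red spatula head at top (247,61) is a look-alike.
- **Jar:** large clear one on the deck at top (280,182). The small clear one (291,257) and the yellow one (240,270) are to be left.
- **Leave alone:** the amber jar (137,292) and the bowl (465,187).

Next I measure the grip and the track axis.

```bash
cat > h.py <<'E'
import numpy as np, cv2
from scipy.spatial.transform import Rotation as R
def ray(p,u,v):
    w,x,y,z=p["attitude"]; d=R.from_quat([x,y,z,w]).apply([(u-p["cx"])/p["fx"],(v-p["cy"])/p["fy"],1])
    return np.array(p["position"]),d
def plane(p,u,v,z):
    o,d=ray(p,u,v); return o+d*(z-o[2])/d[2]
def tri(a,b):
    (o1,d1),(o2,d2)=a,b
    t=np.linalg.lstsq(np.c_[d1,-d2],o2-o1,rcond=None)[0]
    A,B=o1+t[0]*d1,o2+t[1]*d2; return (A+B)/2,np.linalg.norm(A-B)
def red(im):
    h=cv2.cvtColor(im,cv2.COLOR_RGB2HSV); m=((h[...,0]<6)|(h[...,0]>174))&(h[...,1]>180)&(h[...,2]>90)
    n,_,st,c=cv2.connectedComponentsWithStats(m.astype(np.uint8)); return [(c[i].round(1),st[i]) for i in range(1,n) if st[i][4]>15]
E
python3 - <<'E'
from h import *; from workcell import *
g={}
for n in("scene","top"):
    f=np.load(n+"0.npz");p=camera_params(n)
    for c,s in red(f["im"]):
        print(n,c,s,f["d"][int(c[1]),int(c[0])])
# top corners by depth: rim top of deck
p=camera_params("top")
f=np.load("top0.npz"); im,d=f["im"],f["d"]
v,u=np.mgrid[0:480,0:640]; w,x,y,z=p["attitude"]; M=R.from_quat([x,y,z,w]).as_matrix()
P=np.stack([(u-p["cx"])/p["fx"]*d,(v-p["cy"])/p["fy"]*d,d],-1)@M.T+p["position"]
roi=(u>170)&(u<430)&(v>140)&(v<245)
for lo,hi in((72,92),(4,30)):
    m=roi&(P[...,2]>lo)&(P[...,2]<hi); 
    q=P[m][:,:2].astype(np.float32); print(lo,cv2.minAreaRect(q),m.sum())
for uv in((465,187),(137,292),(406,195),(385,194),(230,180),(300,215),(390,172)): print(uv,P[uv[1],uv[0]].round(1))
E
```

```text
scene [225.6 241.9] [219 237  14  12  86] 0.0
scene [199.4 425.5] [180 406  39  40 929] 876.5041
top [246.9  60.7] [234  52  26  19 411] 931.81433
top [407.3 191.7] [399 191  16   4  29] 937.66046
top [405.2 198.2] [399 194  15   7  28] 938.9
72 ((600.7822265625, -33.37934875488281), (220.50099182128906, 150.47853088378906), 87.40238189697266) 1103
4 ((603.35546875, -14.852081298828125), (236.2550506591797, 586.5457763671875), 0.6407572031021118) 7518
(465, 187) [ 618.3 -387.8    9. ]
(137, 292) [378.7 311.9  88.3]
(406, 195) [ 590.1 -244.9   60.4]
(385, 194) [ 594.8 -202.7   42.7]
(230, 180) [629.3 144.2   4.9]
(300, 215) [544.  -19.2  65.3]
(390, 172) [ 651.7 -219.5    4.7]
```

```bash
cat >> h.py <<'E'
a=np.deg2rad(87.4); E=np.array([np.cos(a),np.sin(a),0]); C=np.array([np.sin(a),-np.cos(a),0]); Z=np.array([0,0,1.])
HINGE=np.array([595.4,-151.3,36.])
def quat(tilt,flip=1):
    u=np.cos(tilt)*Z+np.sin(tilt)*E; z=-u; y=C*flip; x=np.cross(y,z)
    q=R.from_matrix(np.c_[x,y,z]).as_quat(); return np.array([q[3],*q[:3]])
def grip(s,th):  # grip centre
    return HINGE+E*(s-95*np.cos(th)+14*np.sin(th))+Z*(14*np.cos(th)+95*np.sin(th))
def pose(s,th,flip=1,k=1.,up=0.):  # TCP pose, tilt k*th; TCP 8 mm ahead of grasp point
    t=k*th; u=np.cos(t)*Z+np.sin(t)*E
    return grip(s,th)+u*(up-8), quat(t,flip)
E
python3 - <<'E'
from h import *; from workcell import *
for fl in(1,-1):
  for s,t in((0,0),(0,.65),(170,.65),(170,0)):
    j=ik(*pose(s,t,fl)); print(fl,s,t,None if j is None else j.round(2))
E
```

```text
1 0 0 [-0.5   0.59  1.57 -0.    0.98 -0.46]
1 0 0.65 [-0.08  0.58  1.68 -0.79  1.02  0.43]
1 170 0.65 [ 0.19  0.62  1.59 -0.68  1.2   0.58]
1 170 0 [-0.24  0.54  1.66 -0.    0.94 -0.2 ]
-1 0 0 [-0.5   0.59  1.57 -0.    0.98  2.68]
-1 0 0.65 [-0.08  0.58  1.68 -0.79  1.02 -2.71]
-1 170 0.65 [ 0.19  0.62  1.59 -0.68  1.2  -2.56]
-1 170 0 [-0.24  0.54  1.66 -0.    0.94  2.95]
```

```bash
python3 - <<'E'
from h import *; from workcell import *
obs=[]
p0,q=pose(0,0,up=130); move_to(p0-E*30,q); sleep(.3)
for i,off in enumerate((-30,40)):
    if i: move_straight(p0+E*off); sleep(.3)
    p=camera_params("wrist"); im,d=read_camera("wrist"); cv2.imwrite(f"pics/w{i}.png",im[:,:,::-1])
    cv2.imwrite(f"pics/w{i}.png",im[:,:,::-1])
    for c,s in red(im): print(i,c,s,d[int(c[1]),int(c[0])])
    r=max(red(im),key=lambda r:r[1][4])[0]; obs.append(ray(p,*r)); print(plane(p,*r,60))
print(tri(*obs)); o=observe(); print(o["clock"],o["eef_pos"],o["force"])
E
```

```text
0 [314.7 178.5] [ 303  157   25   44 1045] 294.76788
[ 591.19719326 -245.16258921   60.        ]
1 [314.4 264.2] [303 243  24  43 929] 312.25635
[ 591.11685238 -243.3711563    60.        ]
(array([ 591.01007261, -246.26656911,   52.32111404]), np.float64(0.1724606168150192))
3.375 [ 592.8387648  -206.93099337  171.92037944] [-0.65337691 -0.10245331  0.08373571]
```

View pics/w0.png

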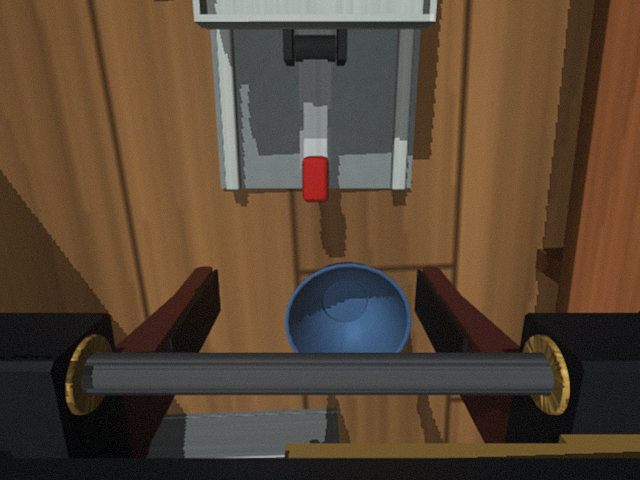

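The close view shows the red grip block on the lever at (315,178) in the middle of the track, with the bowl clear of it at (348,320). The two views put the grip at (591,-246), z about 52, which matches the expected 50. Next I pinch it and lift.

```bash
python3 - <<'E'
from h import *; from workcell import *
def st(m): o=observe(); print(m,round(o["clock"],2),o["eef_pos"].round(1),o["force"].round(2),round(o["finger_gap"],3),round(o["gripper_force"],1),flush=True)
command_gripper(.6)
move_straight(pose(0,0,up=60)[0]); print(move_straight(pose(0,0)[0],v=60,until_force=8)); st("down")
command_gripper(0,12); st("grip")
for t in np.arange(.1,.61,.1):
    p,q=pose(0,t); move_straight(p,q,v=40); st(f"{t:.1f}")
im,d=read_camera("scene"); cv2.imwrite("pics/s1.png",cv2.resize(im[200:380,150:390,::-1],None,fx=2.5,fy=2.5))
E
```

```text
False
down 5.92 [ 591.4 -246.4   42.4] [-0.17  0.89  0.53] 0.603 0.0
grip 6.83 [ 591.1 -246.2   42. ] [ 0.43  0.31 -0.1 ] 0.006 0.0
0.1 7.22 [ 591.3 -244.5   51.6] [-0.    0.66  0.08] 0.005 0.0
0.2 7.61 [ 591.3 -243.    60.5] [0.16 0.4  0.21] 0.006 0.0
0.3 8.0 [ 591.3 -240.2   69.5] [ 0.14 -0.11  0.09] 0.004 0.0
0.4 8.39 [ 591.5 -236.5   78.2] [-0.59 -0.3   0.99] 0.008 0.0
0.5 8.78 [ 591.8 -231.8   86.5] [-0.26 -0.28  0.96] 0.006 0.0
0.6 9.18 [ 592.  -226.3   94.3] [-0.95 -0.1  -0.09] 0.006 0.0
```

View pics/s1.png

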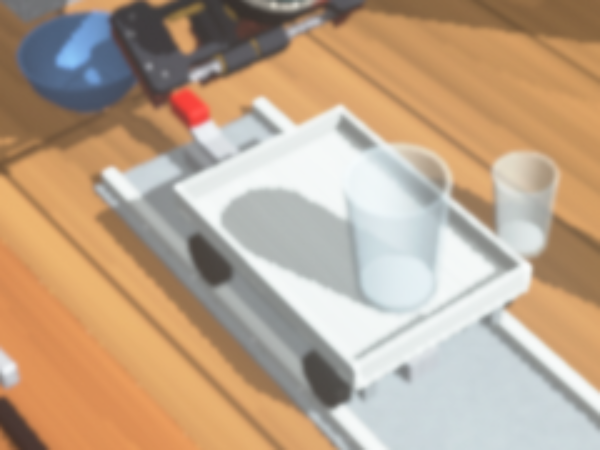

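The gap is about 0, so the fingers shut without the block between them, and the lever is still down. I'll find out why before moving on.

```bash
python3 - <<'E'
from h import *; from workcell import *
o=observe(); p=camera_params("wrist"); im,d=read_camera("wrist"); cv2.imwrite("pics/w2.png",im[:,:,::-1])
w,x,y,z=o["orientation"]; T=R.from_quat([x,y,z,w]).as_matrix(); print(T.round(3))
def proj(p,X):
    w,x,y,z=p["attitude"]; c=R.from_quat([x,y,z,w]).inv().apply(np.array(X)-p["position"]); return np.array([c[0]/c[2]*p["fx"]+p["cx"],c[1]/c[2]*p["fy"]+p["cy"],c[2]]).round(1)
tip=o["eef_pos"]+11*T[:,2]
print("tip wrist",proj(p,tip),"tip scene",proj(camera_params("scene"),tip), "grip scene",proj(camera_params("scene"),grip(0,0)),"grip up",proj(camera_params("scene"),grip(0,.6)))
print("wrist cam in tool",T.T@(p["position"]-o["eef_pos"]), red(im))
print("grip wrist",proj(p,grip(0,0)),proj(p,grip(0,.6)))
E
```

```text
[[ 0.038  0.999 -0.026]
 [ 0.825 -0.046 -0.563]
 [-0.563 -0.    -0.826]]
tip wrist [313.1 267.3 205.1] tip scene [ 227.1  233.3 1209.7] grip scene [ 225.1  243.9 1240.9] grip up [ 229.5  229.7 1192.9]
wrist cam in tool [  74.20982006    2.16324818 -181.27762923] [(array([313.7, 232.6]), array([ 297,  208,   34,   51, 1594], dtype=int32))]
grip wrist [313.5 231.5 238.2] [312.4 281.4 186.4]
```

View pics/w2.png

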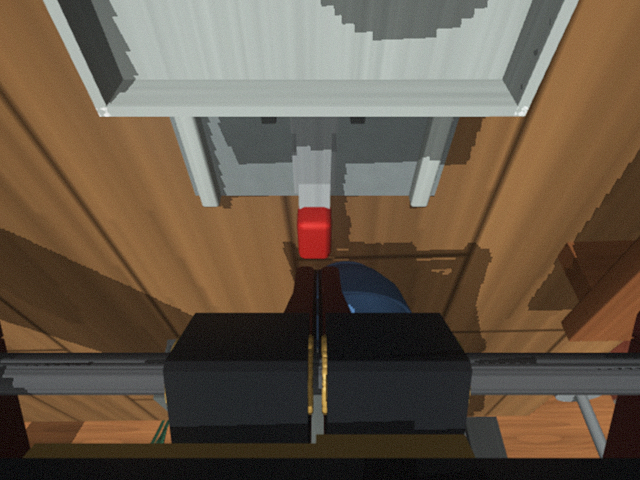

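The tool geometry is consistent: the tip projects to (313,267), where it is seen, and the lever is still down at (314,232). So I'll open, go back down, and look at the fingers at the block.

```bash
cat > st.py <<'E'
from h import *; from workcell import *
def st(m): o=observe(); print(m,round(o["clock"],2),o["eef_pos"].round(1),o["force"].round(2),round(o["finger_gap"],3),round(o["gripper_force"],1),flush=True)
def snap(n,f,r,c,k):
    im,d=read_camera(n); cv2.imwrite(f,cv2.resize(im[r[0]:r[1],c[0]:c[1],::-1],None,fx=k,fy=k,interpolation=cv2.INTER_CUBIC)); return im
E
python3 - <<'E'
from st import *
command_gripper(.5); move_to(*pose(0,0,up=50)); print(move_straight(pose(0,0)[0],v=80,until_force=8)); sleep(.2); st("down")
a=snap("scene","pics/a.png",(180,300),(150,310),2.5); b=snap("wrist","pics/b.png",(120,360),(160,480),1.25)
A,B=cv2.imread("pics/a.png"),cv2.imread("pics/b.png"); cv2.imwrite("pics/ab.png",np.hstack([A,B])); print(red(a),red(b))
E
```

```text
False
down 11.88 [ 591.5 -246.5   42.6] [ 0.07 -0.81 -0.39] 0.499 0.0
[(array([225.4, 241.9]), array([219, 237,  14,  12,  90], dtype=int32)), (array([199.3, 425.5]), array([180, 406,  39,  40, 916], dtype=int32))] [(array([311.9, 283.2]), array([ 291,  246,   42,   74, 2911], dtype=int32))]
```

View pics/ab.png

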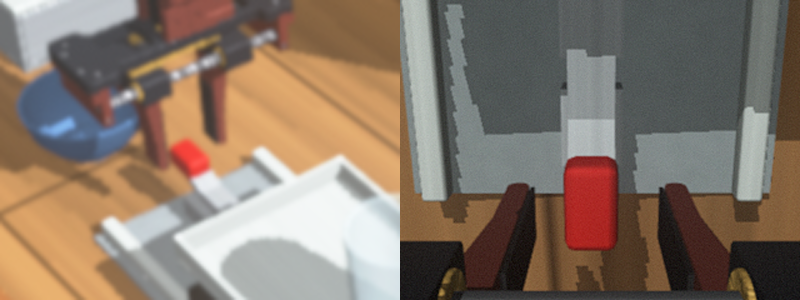

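In the scene crop the fingertips (about (155,165) and (215,140)) end near the top of the block, higher than reported. I'll measure the height error with both depth cameras.

```bash
cat >> h.py <<'E'
def cloud(p,d):
    v,u=np.mgrid[0:480,0:640]; w,x,y,z=p["attitude"]; M=R.from_quat([x,y,z,w]).as_matrix()
    return np.stack([(u-p["cx"])/p["fx"]*d,(v-p["cy"])/p["fy"]*d,d],-1)@M.T+p["position"]
E
python3 - <<'E'
from st import *
def med(P,d,c,r,k=2): q=P[r-k:r+k+1,c-k:c+k+1][d[r-k:r+k+1,c-k:c+k+1]>0]; return np.median(q,0).round(1) if len(q) else None
p=camera_params("wrist"); im,d=read_camera("wrist"); P=cloud(p,d)
for n,c,r in(("grip top",312,270),("grip top2",312,283),("table",260,300),("lever",314,230),("fingL",246,285),("fingR",390,285),("plate",370,190),("fingLtip",258,272),("fingRtip",377,272)): print("w",n,med(P,d,c,r))
p=camera_params("scene"); im,d=read_camera("scene"); P=cloud(p,d)
for n,c,r in(("L",212,244),("L",211,238),("R",236,234),("R",235,228),("grip",225,240),("table",180,300),("rim",290,246)): print("s",n,med(P,d,c,r,1),d[r,c])
np.savez("w3.npz",P=P,d=d); print(observe()["eef_pos"])
E
```

```text
w grip top [ 591.7 -236.8   59.6]
w grip top2 [ 591.4 -243.1   59.7]
w table [ 572.  -237.7   85.4]
w lever [ 593.1 -223.4   42.2]
w fingL [ 566.2 -233.3   81.2]
w fingR [ 622.4 -236.    81.3]
w plate [ 625.  -212.3    3.3]
w fingLtip [ 569.1 -233.5   68.3]
w fingRtip [ 619.3 -235.8   68.4]
s L [ 621.5 -242.7   68.2] 0.0
s L [ 622.9 -242.8   82.8] 1200.3315
s R [ 568.6 -237.    68.1] 1236.0631
s R [ 569.3 -238.3   84.2] 1225.3193
s grip [ 591.4 -246.2   59.4] 1230.0992
s table [ 722.3 -215.4   -1. ] 1195.5657
s rim [ 522.3 -125.6   82.4] 1186.5994
[ 591.22362003 -246.32405986   42.32099801]
```

```bash
python3 - <<'E'
from st import *
f=np.load("w3.npz"); P,d=f["P"],f["d"]
pw=camera_params("wrist"); im,dw=read_camera("wrist"); W=cloud(pw,dw)
for nm,Q,D in(("scene",P,d),("wrist",W,dw)):
  for lo,hi in((555,577),(612,632)):
    m=(D>0)&(Q[...,0]>lo)&(Q[...,0]<hi)&(abs(Q[...,1]+242)<14)&(Q[...,2]>25)&(Q[...,2]<110)
    z=Q[m][:,2]; print(nm,lo,m.sum(),np.percentile(z,[0,1,3,10]).round(1), np.histogram(z,range(30,111,8))[0], Q[m][:,1].min().round(1),Q[m][:,1].max().round(1))
E
```

```text
scene 555 183 [61.2 62.9 63.6 67. ] [ 0  0  0  1 29 26 31 27 33 36] -255.9 -229.6
scene 612 149 [63.9 64.4 64.6 68.6] [ 0  0  0  0 19 27 27 25 24 27] -255.0 -232.1
wrist 555 2362 [60.4 62.1 63.9 68.9] [  0   0   0  20 247 302 360 393 497 543] -255.2 -232.4
wrist 612 2355 [59.7 62.2 64.  69.1] [  0   0   0  22 243 298 350 390 494 558] -256.0 -235.0
```

The real fingertips stand about 32 mm higher than the stated tool frame (measured 63.5 against 31.3), and about 2.7 mm off in +C. I'll correct for both and grip again, watching the force on the way down.

```bash
sed -i 's/return grip(s,th)+u\*(up-8), quat/return grip(s,th)-2.7*C+u*(up-40), quat/' h.py; python3 - <<'E'
from st import *
print(move_straight(pose(0,0)[0],v=40,until_force=5)); st("down")
command_gripper(0,15); st("grip")
o=observe()
if o["finger_gap"]>.15:
  for t in (.1,.2,.3,.4,.5,.6):
    p,q=pose(0,t); move_straight(p,q,v=50); st(f"{t:.1f}")
  im=snap("scene","pics/s3.png",(180,360),(150,390),2.5); print(red(im))
E
```

```text
False
down 13.08 [ 588.6 -246.2   10.2] [-0.32  0.35 -0.4 ] 0.503 0.0
grip 13.58 [ 589.3 -246.3   10.3] [3.31 0.61 0.2 ] 0.225 15.0
0.1 13.93 [ 589.3 -247.5   20. ] [3.78 1.02 0.05] 0.226 15.0
0.2 14.28 [ 589.2 -249.2   29.5] [ 5.05  1.42 -0.71] 0.227 15.0
0.3 14.63 [ 589.1 -249.7   39.3] [ 5.59  0.52 -0.44] 0.224 15.0
0.4 14.98 [ 589.2 -249.    49. ] [ 4.43  0.97 -0.39] 0.227 15.0
0.5 15.33 [ 589.2 -247.2   58.6] [ 5.01  0.95 -1.37] 0.23 15.0
0.6 15.68 [ 589.3 -244.5   68.1] [ 5.82  0.13 -0.76] 0.228 15.0
[(array([199.1, 425.3]), array([180, 406,  39,  40, 904], dtype=int32))]
```

```bash
ls pics
```

```text
a.png
ab.png
b.png
s1.png
s3.png
scene0.png
top0.png
w0.png
w1.png
w2.png
```

Gripped: gap 0.225 is about 20 mm. The lever follows and the forces are small. Now I roll it.

```bash
sed -i 's/-2.7\*C/-1.7*C/' h.py; python3 - <<'E'
from st import *
for s in (35,70,103):
    p,q=pose(s,.6); move_straight(p,q,v=60); st(s)
im=snap("scene","pics/s4.png",(180,420),(150,450),2)
E
```

```text
35 16.47 [ 590.9 -209.3   68.1] [3.61 1.38 0.35] 0.226 15.0
70 17.2 [ 592.6 -173.9   68.1] [2.56 0.32 0.15] 0.226 15.0
103 17.9 [ 594.1 -140.9   68.1] [ 1.32  1.71 -0.08] 0.226 15.0
```

View pics/s4.png

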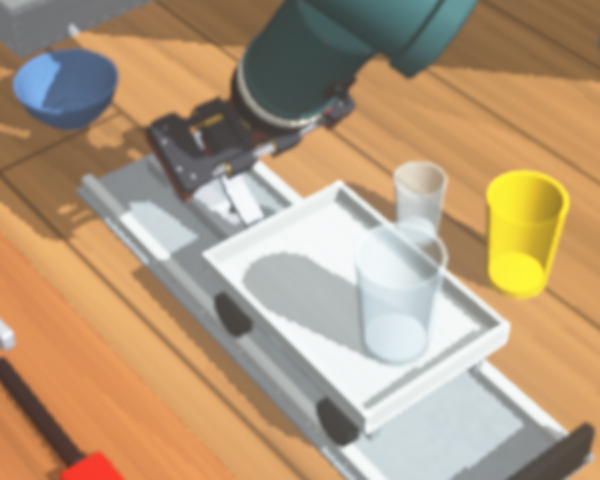

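The trolley has rolled about 103 mm with the lever up, and the jar is standing at (397,310). Now I feel for the slot with gentle presses every 3 mm. The toe tip swings about 3.6 mm forward as the lever goes down, so I allow for that.

```bash
cat > probe.py <<'E'
from st import *
from scipy.optimize import brentq
def theta(): z=observe()["eef_pos"][2]; return brentq(lambda t:pose(0,t)[0][2]-z,-.1,.7)
E
python3 - <<'E'
from probe import *
s=103.
for t in(.45,.3): move_straight(*pose(s,t),v=60)
found=False
while s<175 and observe()["clock"]<50:
    move_straight(*pose(s,.24),v=40)
    hit=move_straight(*pose(s,.125),v=22,until_force=6)
    o=observe(); t=theta(); print(s,hit,round(t,3),o["force"].round(1),round(o["clock"],1),flush=True)
    if not hit and t<.15: found=True;break
    if abs(t-.19)>.07 and hit: print("odd"); 
    s+=3
if found: open("s.txt","w").write(str(s))
E
```

```text
103.0 True 0.184 [-1.2  0.5  2.9] 19.4
106.0 True 0.183 [-0.7  2.8  4.6] 20.1
109.0 True 0.183 [-1.1  1.4  4.4] 20.7
112.0 True 0.182 [-0.4  1.   3.8] 21.4
115.0 True 0.182 [-0.   1.1  3.7] 22.0
118.0 True 0.179 [0.9 1.8 4.9] 22.7
121.0 True 0.179 [0.7 2.9 3.9] 23.4
124.0 True 0.179 [0.3 1.3 3.7] 24.1
127.0 True 0.179 [0.2 0.4 5.1] 24.7
130.0 True 0.176 [-1.1  3.5  4.2] 25.4
133.0 True 0.175 [0.3 2.4 4.4] 26.1
136.0 True 0.174 [0.  3.  3.7] 26.8
139.0 True 0.172 [-0.5  2.5  3.8] 27.5
142.0 True 0.171 [-0.7  3.3  4.1] 28.2
145.0 True 0.171 [0.5 2.  4.1] 28.9
148.0 True 0.17 [0.5 1.9 4. ] 29.6
151.0 True 0.168 [-0.3  2.7  5.4] 30.3
154.0 True 0.164 [-0.3  1.7  4.9] 31.1
157.0 False 0.123 [ 1.2  0.2 -2. ] 32.1
```

The slot is found at s=157. The pads have slipped by about 0.02 rad, so I press down until the lever bottoms, within a gentle force limit.

```bash
python3 - <<'E'
from probe import *
s=157.
for t in(.09,.06,.03,0,-.03,-.05):
    hit=move_straight(*pose(s-2.1*(.125-t)/.125 if t>0 else s-2.1,t),v=20,until_force=9)
    o=observe(); print(t,hit,round(theta(),3),o["force"].round(1),round(o["clock"],1),flush=True)
    if hit: break
E
```

```text
0.09 False 0.088 [ 0.   1.8 -2.5] 32.4
0.06 False 0.059 [ 1.2  2.5 -2.4] 32.7
0.03 False 0.029 [ 1.6  3.6 -3.5] 33.0
0 False -0.001 [ 1.8  3.3 -2.5] 33.3
-0.03 True -0.021 [-1.1  2.   5.3] 33.5
```

```bash
python3 - <<'E'
from probe import *
command_gripper(.5); st("open")
o=observe(); move_straight(o["eef_pos"]+Z*90,v=90); sleep(.3)
p=camera_params("wrist"); im,d=read_camera("wrist"); P=cloud(p,d)
c=max(red(im),key=lambda r:r[1][4]); print(c); m=cv2.inRange(cv2.cvtColor(im,cv2.COLOR_RGB2HSV),(0,180,90),(6,255,255))>0; print("grip pts",np.median(P[m],0),np.percentile(P[m][:,2],[5,95]), "expected", grip(155,0))
A=cv2.resize(im[...,::-1],(400,300)); s,_=read_camera("scene"); B=cv2.resize(s[180:420,150:470,::-1],(400,300)); cv2.imwrite("pics/end.png",np.hstack([A,B])); st("")
E
```

```text
open 34.08 [595.8 -89.3   6.9] [-0.56  0.07  0.3 ] 0.499 0.0
(array([318. , 249.5]), array([ 303,  222,   32,   57, 1681], dtype=int32))
grip pts [598.21084252 -87.40864511  59.08339582] [55.40042574 60.33291301] expected [598.12177929 -91.36176581  50.        ]
 35.62 [595.7 -89.3  96.7] [0.57 0.31 0.92] 0.503 0.0
```

View pics/end.png

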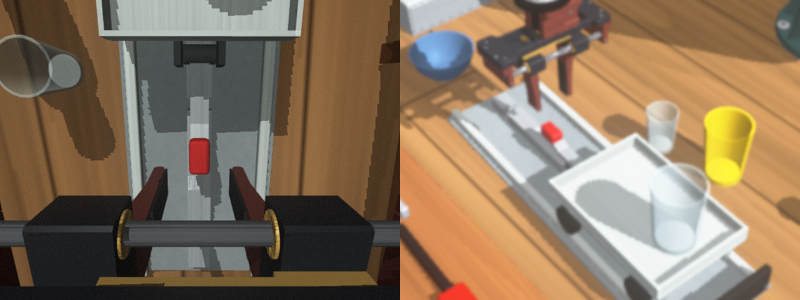

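The left half shows the red grip low on the lever at (200,156) with the fingers clear of it. Its top is at z 59–60, the same as at the start, so the lever is fully down. The right half shows the jar standing on the deck at (678,210) and the bowl untouched.

```bash
python3 -c "
from workcell import *
print(hand_in())"
```

```text
the job is handed in; nothing more can be done
None
```

I handed the job in at about 36 s: the trolley is locked in the second slot about 155 mm along, the lever is fully down by camera measurement, the jar is standing, and the robot is clear; no verdict came back.

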